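# Bring the reading head to the sample tube and hold it at the notch

## Robot

A 6-joint arm with a two-finger parallel gripper is mounted at the origin on the work surface. World frame = base frame: x ahead of the robot, y to its left, z up, the work surface at z = 0. Lengths are in mm, angles in rad, forces in N, time in s.
With the tool pointing down it reaches from about 350 to 850 mm from the base axis. Payload 8.1 kg.
Tool frame: the origin (TCP) lies where the fingers leave the gripper's body, on its centre line; the fingertips stand 84 mm ahead of it and the grasp point (between the pads) lies 65 mm ahead of it; z points along the fingers, y is the line along which they close (so a half turn about z gives the same grasp; the last joint's range is limited). The gripper opens to 93 mm and grips with 3 to 60 N. Pads are 15 mm wide; open, the fingers measure 128 mm over their backs; the gripper's body (75 mm by 188 mm) begins 65 mm behind the grasp point.
Start: joints at [1.21, 0.13, 1.488, -0, 1.523, -0.085], TCP at [163.368, 577.336, 302.735] pointing down, gripper open.
Joint ranges: [-2.96, 2.96], [-0.89, 2.26], [0.02, 2.5], [-1.34, 4.48], [0, 2.73], [-2.66, 2.66]. Speed limits (rad/s): [2.39, 2.39, 2.79, 3.14, 3.14, 3.14].

## Interface

Orientations are given as a unit quaternion [x, y, z, w].
In Python, from workcell import status, capture, camera_model, order gives the robot as it stands.
- The arm moves only by the tool jog_arm, never from a script. Its argument "commands" is a list of rows, each an object of numbers: "tx", "ty", "tz": the shift along the tool's x, y, z in mm; "ax", "ay", "az": the turn, a rotation vector about the tool's x, y, z in degrees. In form: [{"tx": .., "ty": .., "tz": .., "ax": .., "ay": .., "az": ..}, ...]. A call has 1 to 8 rows; each row is the pose to reach, as a shift and turn from the pose commanded when the call began, along the tool's axes at that moment; what a row does not reach only later rows make up. A row lasts 1/12 s, in which the tool goes at most 41.7 mm and 7.16 degrees, less where a joint would pass 70% of its speed; a pose out of reach is approached as far as the arm can. A call with a gripper value outside its range is refused whole. "jaw" is the finger opening in mm, from 0 to 93, set as the call begins (left out, the last holds). The fingers move at their own pace and stop on an object; "squeeze" is the grip in N (left out, the last holds). Time passes only in rows, so rows that repeat a pose let the fingers close. It gives the time, the measured TCP pose, the force, the opening and the grip force at its end, in the units of the state.
- status.state(): the state, without advancing time (a new reading comes with each control period).
- capture(name): name is "scene" or "top" or "wrist"; returns the picture (384x512x3 uint8, red, green, blue); there is no depth.
- camera_model(name): a dict with "fx", "fy", "cx", "cy" (pixels), "k1" (the pictures are not rectified: a ray, as slopes to the right and down, at radius r is drawn at 1 + k1 r^2 times it, then the intrinsics apply), "world_to_cam" (4x4, takes a point from world to camera coordinates); the wrist camera has in their place "T_tool_cam" (4x4, takes a point from camera to tool coordinates, whose origin is the TCP and whose axes are the flange's). Camera axes: x right, y down, z forward; pixel columns grow to the right and rows downward; lengths in mm; the calibration is good to about 2 mm. A picture is of the moment at which its call begins: read the wrist's pose just before it. camera_model takes no time and is no camera call.
- order.sign_off(): hands the job in; it is judged then, once.
The state is a dict: "clock": time; "joints": joint angles; "qvel": joint speeds; "joint_efforts": joint torques, N m; "eef_pos": TCP position; "tcp_rot": TCP orientation; "contact_force": force on the tool from outside, world axes, zero at the start; "moment": the same for the moment, N m; "opening": opening from 0.0 (shut) to 1.0 (fully open); "finger_force": force on a finger pad.
Only numpy, scipy, OpenCV 4.12 (cv2) and the standard library are available. Lean on these libraries where they do the work, as an engineer would, in place of code of your own. Each camera call takes 0.05 s, during which the arm holds its last target. There are 200 camera calls.

## Task

Three glass containers stand in the wells of the reading stand: two low vials and one tall sample tube. Take the reading head by its upright handle and slide it along the rail to the tall tube, until you feel the ball click into the notch there (each notch lies only roughly in front of its well, so go by feel), and finish still gripping the handle, holding the head still with the ball seated in that notch. Leave the tubes standing in their wells and do not push the other things on the bench about.

Things in the scene. Friction and masses are not known exactly. Their poses are not given: they have to be found in the camera images.
- stand: Tube reading stand, fixed: white base plate 125 x 310 x 12 mm, aluminium rail along y with a notched steel strip (top 55 mm above the bench), and on its +x side a white block 40 x 180 mm, 46 mm high, with three wells at x = 62 and y = -45, 15, 75 mm. Origin on the bench under the middle of the rail; +y along the rail, +x towards the wells, z up.
- head: Reading head, a grey block 44 x 46 x 30 mm on the rail, its lens barrel pointing +x at the wells, a handle on top. Origin mid-underside, over the rail, 62 mm above the bench; axes as the stand's. Slides only along the stand's y, from -110 mm (parked within 35 mm of it) to +100 mm. Drag about 1 N on the flat; a notch draws it in, then resists by 6 to 8 N, so it can be pushed through a wrong notch.
- head_grip (a point): Middle of the head's handle: upright aluminium bar 30 mm (x) by 16 mm (y), 50 mm tall, 55 mm above the head's origin and 117 mm above the bench (its top at 142 mm). Axes as the head's. Gripped from above, across either pair of sides.
- ball (a joint): Height (m) of the sprung ball, 10 mm across, under the head's middle: 0 seated in a notch, 0.0021 on the flat strip, 0.0012 about 2 mm off a notch's middle. Three V notches, 10 mm wide, 60 mm apart, one per well; the strip was set by hand, so all three lie off their wells along y by one same unknown amount, up to 8 mm either way.
- tube: The tall sample tube, round, 16 mm across and 100 mm long with a white cap 17 mm across, standing loosely in one of the three wells (its top 118 mm above the bench). Origin at the centre of its bottom, 18 mm above the bench; z is its long axis.
- vial1: Low vial, 16 mm across and 48 mm long with a white cap, in one of the other wells (top 66 mm above the bench). Origin at the centre of its bottom.
- vial2: Second low vial, the same as the first, in the remaining well.
- pot: Lidded pot, 48 mm across, 58 mm tall, on the robot's side of the stand. Leave alone.
- slidebox: White slide box 35 x 85 x 30 mm, on the robot's side of the stand. Leave alone.
- marker: Marker pen 14 mm thick, about 130 mm long, lying on the robot's side of the stand. Leave alone.
- dish: Clear culture dish 86 mm across, 16 mm tall, beyond the wells. Leave alone.
- beaker: Small glass beaker 60 mm across, 55 mm tall, beyond the wells. Leave alone.
- reagent: Reagent bottle 56 mm across, 110 mm tall, to the right of the stand. Leave alone.
- timer: Bench timer 50 x 75 x 30 mm, to the left of the stand. Leave alone.

How it is judged (in metres and radians):
At the end, for the whole second after the job is handed in: Head within 14 mm of the tall tube along the rail, ball seated (raised under 1.2 mm, about 2 mm off the notch), at rest; fingers round the handle (grasp point within 12 mm along the rail, 32 mm in all) gripping with over 2 N; tube and vials upright, within 6 mm of their places (value of joint ball below 0.0012 m and y of tube in the frame of head_grip between -0.014 and 0.014 m and x of tube in the frame of stand between 0.052 and 0.072 m and contact force between the fingers and head above 2 N and distance between the grasp point and head_grip below 0.032 m and y of the grasp point in the frame of head_grip between -0.012 and 0.012 m and linear speed of head below 0.005 m/s and angle between each of tube, vial1, vial2's own z axis and vertical below 0.12 rad and distance of each of tube, vial1, vial2 from where it was at the start of the episode below 0.006 m); the arm keeps its last pose, push and grip.
It fails at once if a tube or vial is knocked over or pulled from its well (angle between any of tube, vial1, vial2's own z axis and vertical above 0.25 rad or distance of any of tube, vial1, vial2 from where it was at the start of the episode above 0.02 m).
It fails at once if another thing on the bench is pushed about (more than 30 mm) (distance of any of pot, slidebox, marker, dish, beaker, reagent, timer from where it was at the start of the episode above 0.03 m).
It also fails if it takes over 54 s, if anything falls off the work surface, if the arm or the gripper's body presses on something with over 40 N, if the wrist force passes 120 N, or if a joint passes its speed limit or range.

## Working session

There is one attempt and no reset: what is moved stays moved. The work goes in short steps, Python scripts to look and compute and a tool call to move; the robot and the scene stay as the last step left them, time stands still between calls to the robot, and variables do not carry over. Pictures are saved under pics/ and viewed, at most 10 in all, crops included, and the job is handed in when it is done.

Besides the shell and the picture viewer there is one more tool, called after "Call:" as name(argument=value, ...), one argument or row to a line, values as JSON. jog_arm: Moves the arm, as the interface text tells. Its arguments: {"type":"object","properties":{"commands":{"type":"array"},"jaw":{"type":"number"},"squeeze":{"type":"number"}},"required":["commands"]}

```bash
mkdir -p pics; python3 - <<'E'
from workcell import status,capture,camera_model
import cv2
s=status.state();print(s)
for n in("scene","top"):
    cv2.imwrite(f"pics/{n}0.png",cv2.resize(capture(n)[:,:,::-1],(800,600),interpolation=cv2.INTER_CUBIC));print(n,camera_model(n))
print(camera_model("wrist"))
E
```

```text
{'clock': 0.0, 'joints': array([ 1.20957281e+00,  1.31150638e-01,  1.48928099e+00, -2.06001854e-05,
        1.52300323e+00, -8.54387400e-02]), 'qvel': array([ 8.50634372e-04,  3.44425194e-04, -3.86189951e-04, -6.83358725e-05,
       -3.94985831e-04, -6.91984185e-04]), 'joint_efforts': array([ 7.81513045e-04, -5.59864211e+01, -4.91756308e+01,  7.67586543e-02,
        3.58091597e-02, -1.66697678e-04]), 'eef_pos': array([163.23911984, 576.9311625 , 301.69266308]), 'tcp_rot': array([ 1.37455259e-01,  9.90507548e-01, -9.00505466e-04, -1.93972692e-04]), 'contact_force': array([0.64132951, 0.52701359, 0.52021501]), 'moment': array([ 0.02045982, -0.02791352,  0.04574924]), 'finger_force': 0.0, 'opening': 1.0005721908499217}
scene {'fx': 364.4000831611488, 'fy': 364.4000831611488, 'cx': 252.42194416288, 'cy': 188.59489312691565, 'k1': 0.029830178414967688, 'world_to_cam': array([[ 3.31322171e-01,  9.43474499e-01, -9.02714518e-03,
        -1.64840727e+02],
       [ 7.67636424e-01, -2.75110966e-01, -5.78833549e-01,
        -3.80506338e+02],
       [-5.48598159e-01,  1.84850823e-01, -8.15395752e
[... 399 characters left out ...]
89520895e-01,
         5.85918301e+02],
       [ 1.89133878e-01,  3.02485538e-02, -9.81485304e-01,
         1.19198012e+03],
       [ 0.00000000e+00,  0.00000000e+00,  0.00000000e+00,
         1.00000000e+00]])}
{'fx': 287.68217025549956, 'fy': 287.68217025549956, 'cx': 246.42217126925814, 'cy': 193.24577148375695, 'k1': -0.01874810096345661, 'T_tool_cam': array([[ 3.97277887e-04, -9.64583390e-01, -2.63777798e-01,
         7.27527929e+01],
       [ 9.99999592e-01,  1.69243844e-04,  8.87216159e-04,
        -3.69823584e-01],
       [-8.11151202e-04, -2.63778043e-01,  9.64583063e-01,
        -8.17251187e+01],
       [ 0.00000000e+00,  0.00000000e+00,  0.00000000e+00,
         1.00000000e+00]])}
```

View pics/top0.png

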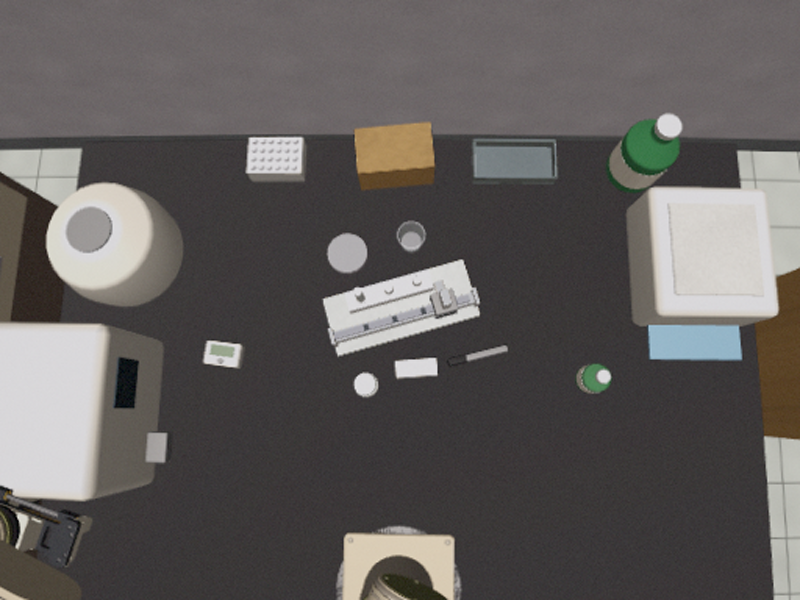

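View pics/scene0.png

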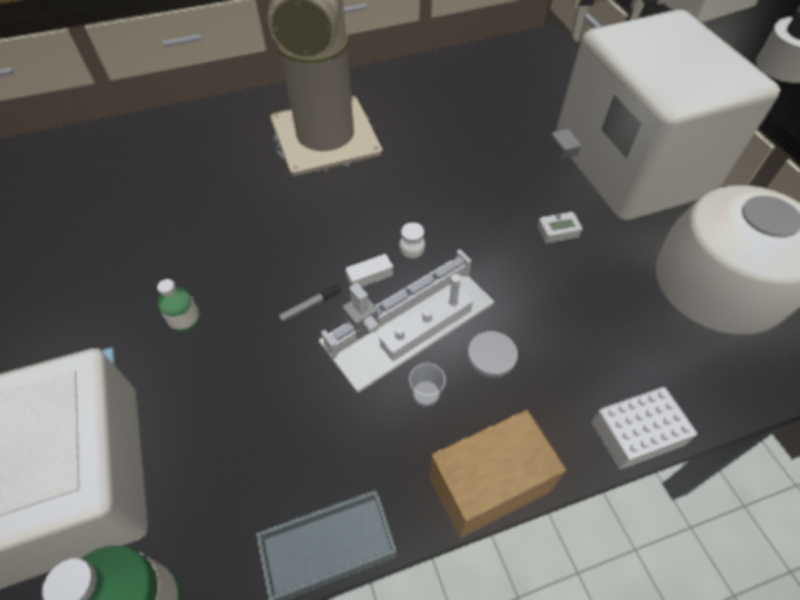

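The top view shows the stand near (400,305), with the head at its right end (445,297). The tall tube is in the leftmost (+y) well at (358,294). I'll enlarge both views.

```bash
python3 - <<'E'
import cv2
from workcell import capture
a=capture("top")[160:235,200:310,::-1]; b=capture("scene")[150:255,195:325,::-1]
cv2.imwrite("pics/tc.png",cv2.resize(a,None,fx=7,fy=7,interpolation=cv2.INTER_CUBIC))
cv2.imwrite("pics/sc.png",cv2.resize(b,None,fx=5.7,fy=5.7,interpolation=cv2.INTER_CUBIC)[:600,:800])
E
```

```text
(no output)
```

View pics/tc.png

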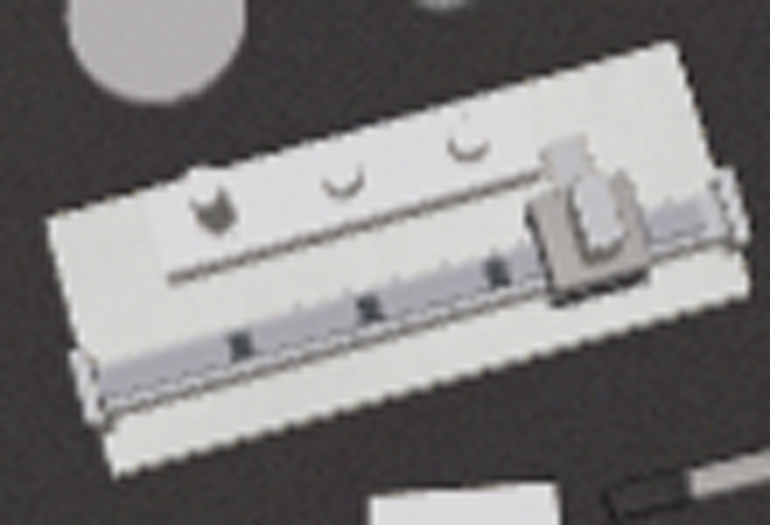

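View pics/sc.png

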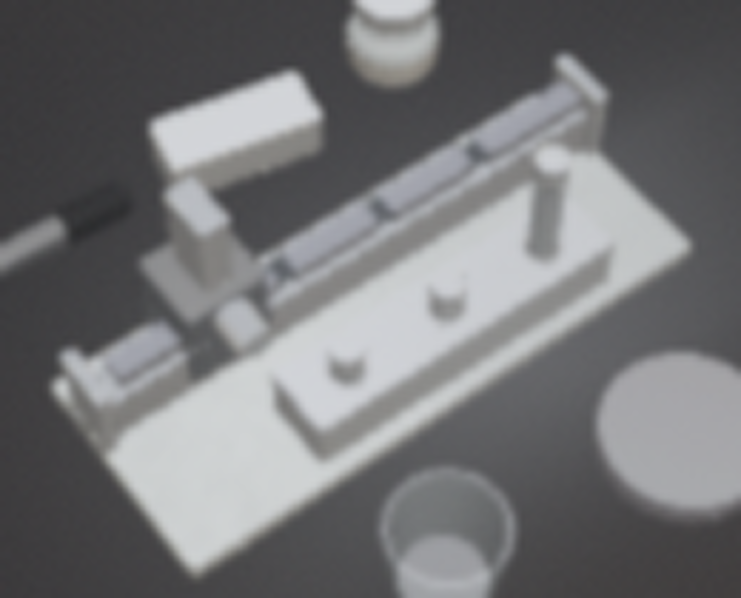

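The crops show the notches (dark) in the top view at (240,345), (369,308) and (498,271). The plate corners are at (47,218), (675,42), (748,295) and (115,477), and the handle top is near (596,208). In the scene view the handle top is at (197,206) and the tube cap at (552,160).

```bash
cat > h.py <<'E'
import numpy as np,cv2
from workcell import status,camera_model
def ray(n,u,v):
    m=camera_model(n);K=np.array([[m['fx'],0,m['cx']],[0,m['fy'],m['cy']],[0,0,1]])
    p=cv2.undistortPoints(np.array([[[u,v]]],float),K,np.array([m['k1'],0,0,0.]))[0,0]
    if n=="wrist":
        from scipy.spatial.transform import Rotation as R
        s=status.state();T=np.eye(4);T[:3,:3]=R.from_quat(s['tcp_rot']).as_matrix();T[:3,3]=s['eef_pos'];C=T@m['T_tool_cam']
    else:C=np.linalg.inv(m['world_to_cam'])
    return C[:3,3],C[:3,:3]@np.array([*p,1])
def at(n,u,v,z):
    o,d=ray(n,u,v);return (o+d*(z-o[2])/d[2])[:2]
E
python3 - <<'E'
from h import *
np.set_printoptions(precision=1,suppress=True)
T=lambda x,y,z:at("top",200+(x-3)/7,160+(y-3)/7,z)
S=lambda x,y,z:at("scene",195+(x-2.4)/5.7,150+(y-2.4)/5.7,z)
c=[T(*p,12) for p in((47,218),(675,42),(748,295),(115,477))]
print("corners",*c,[np.linalg.norm(c[i]-c[(i+1)%4]) for i in range(4)])
n=[T(*p,55) for p in((240,345),(369,308),(498,271))];print("notch top",*n)
ns=[S(*p,55) for p in((475,152),(380,208),(278,270))];print("notch scene",*ns)
d=n[0]-n[2];print("yaw",np.degrees(np.arctan2(-d[0],d[1])),np.linalg.norm(d))
d=ns[0]-ns[2];print("yaw",np.degrees(np.arctan2(-d[0],d[1])),np.linalg.norm(d))
d=c[0]-c[1]+c[3]-c[2];print("yaw plate",np.degrees(np.arctan2(-d[0],d[1])))
print("handle",T(596,208,142),S(197,206,142)); print("tube",S(552,160,118),T(200,175,118))
print("scene corners",S(60,388,12),S(197,575,12),S(690,246,12))
E
```

```text
corners [582.7 168.3] [ 670.9 -127.6] [ 549.8 -161. ] [461.1 132. ] [np.float64(308.7086310571064), np.float64(125.61282426458634), np.float64(306.0977293773871), np.float64(126.90768774673602)]
notch top [517.6  72.1] [535.1  14.2] [552.7 -43.8]
notch scene [516.5  71.9] [533.1  14.6] [551.2 -45. ]
yaw 16.85888780791216 121.07880064285662
yaw 16.55828192410269 122.03783712956844
yaw plate 16.7176362080134
handle [565.6 -83.6] [563.  -84.4]
tube [576.6  83.4] [582.9  86.2]
scene corners [ 553.6 -160.5] [ 672.7 -126.7] [580.6 167.6]
```

Call:
jog_arm(
  commands=[
    {"tx": -10, "ty": -38},
    {"tx": -21, "ty": -76},
    {"tx": -32, "ty": -114},
    {"tx": -43, "ty": -151},
    {"tx": -75, "ty": -170},
    {"tx": -110, "ty": -190},
    {"tx": -145, "ty": -210},
    {"tx": -180, "ty": -230},
  ],
  jaw=93,
  squeeze=25,
)

```text
invalid input at $.commands[0]: expected keys tx, ty, tz, ax, ay, az
```

Call:
jog_arm(
  commands=[
    {"tx": -10, "ty": -38, "tz": 0, "ax": 0, "ay": 0, "az": 0},
    {"tx": -21, "ty": -76, "tz": 0, "ax": 0, "ay": 0, "az": 0},
    {"tx": -32, "ty": -114, "tz": 0, "ax": 0, "ay": 0, "az": 0},
    {"tx": -43, "ty": -151, "tz": 0, "ax": 0, "ay": 0, "az": 0},
    {"tx": -75, "ty": -170, "tz": 0, "ax": 0, "ay": 0, "az": 0},
    {"tx": -110, "ty": -190, "tz": 0, "ax": 0, "ay": 0, "az": 0},
    {"tx": -145, "ty": -210, "tz": 0, "ax": 0, "ay": 0, "az": 0},
    {"tx": -180, "ty": -230, "tz": 0, "ax": 0, "ay": 0, "az": 0},
  ],
  jaw=93,
  squeeze=25,
)

```text
clock: 0.87
eef_pos: [274.4, 305.5, 302.9]
tcp_rot: [0.137, 0.991, 0.0, 0.0]
contact_force: [0.6, 0.0, -0.2]
opening: 1.0
finger_force: 0.0
```

```bash
cat >> h.py <<'E'
from scipy.spatial.transform import Rotation as R
def rel(p,yaw=None):
    "tool-axis shift and turn to TCP p (mm), tool y at yaw deg, pointing down"
    s=status.state();M=R.from_quat(s['tcp_rot']);x=M.inv().apply(np.array(p)-s['eef_pos'])
    a=np.zeros(3)
    if yaw is not None:
        y=np.radians(yaw);ty=np.array([np.cos(y),np.sin(y),0]);tz=np.array([0,0,-1.]);G=np.c_[np.cross(ty,tz),ty,tz]
        a=(M.inv()*R.from_matrix(G)).as_rotvec(degrees=True)
    print("t",x.round(1),"a",a.round(1),"pos",s['eef_pos'].round(1),"F",s['contact_force'].round(1),"t",round(s['clock'],2))
E
python3 -c "
from h import *
rel([564.3,-84,280],106.7)"
```

```text
t [-384.6 -296.3   22.9] a [  0.    0.  -32.4] pos [274.4 305.5 302.9] F [ 0.6  0.  -0.2] t 0.87
```

Call:
jog_arm(
  commands=[
    {"tx": -32, "ty": -25, "tz": 0, "ax": 0, "ay": 0, "az": -4},
    {"tx": -64, "ty": -49, "tz": 0, "ax": 0, "ay": 0, "az": -8},
    {"tx": -96, "ty": -74, "tz": 0, "ax": 0, "ay": 0, "az": -12},
    {"tx": -128, "ty": -98, "tz": 0, "ax": 0, "ay": 0, "az": -16},
    {"tx": -160, "ty": -123, "tz": 0, "ax": 0, "ay": 0, "az": -20},
    {"tx": -192, "ty": -148, "tz": 0, "ax": 0, "ay": 0, "az": -24},
    {"tx": -224, "ty": -172, "tz": 0, "ax": 0, "ay": 0, "az": -28},
    {"tx": -256, "ty": -197, "tz": 0, "ax": 0, "ay": 0, "az": -32.4},
  ],
)

```text
clock: 1.53
eef_pos: [467.4, 45.8, 302.8]
tcp_rot: [-0.146, 0.989, 0.0, 0.0]
contact_force: [-0.1, 1.0, -1.4]
opening: 1.003
finger_force: 0.0
```

```bash
python3 -c "
from h import *
rel([564.3,-84,280],106.7)"
```

```text
t [ -55.3 -152.2   22.8] a [0.  0.  0.1] pos [467.4  45.8 302.8] F [-0.1  1.  -1.4] t 1.53
```

Call:
jog_arm(
  commands=[
    {"tx": -11, "ty": -30, "tz": 0, "ax": 0, "ay": 0, "az": 0},
    {"tx": -22, "ty": -61, "tz": 0, "ax": 0, "ay": 0, "az": 0},
    {"tx": -33, "ty": -91, "tz": 0, "ax": 0, "ay": 0, "az": 0},
    {"tx": -44, "ty": -122, "tz": 0, "ax": 0, "ay": 0, "az": 0},
    {"tx": -55.3, "ty": -152.2, "tz": 10, "ax": 0, "ay": 0, "az": 0},
    {"tx": -55.3, "ty": -152.2, "tz": 22.8, "ax": 0, "ay": 0, "az": 0},
    {"tx": -55.3, "ty": -152.2, "tz": 22.8, "ax": 0, "ay": 0, "az": 0},
    {"tx": -55.3, "ty": -152.2, "tz": 22.8, "ax": 0, "ay": 0, "az": 0},
  ],
)

```text
clock: 2.2
eef_pos: [562.1, -81.9, 278.5]
tcp_rot: [-0.144, 0.99, 0.001, -0.002]
contact_force: [0.9, 0.8, -0.1]
opening: 1.002
finger_force: 0.0
```

```bash
python3 -c "
from h import *
from workcell import capture
rel([564.3,-84,182],106.7)
cv2.imwrite('pics/w1.png',cv2.resize(capture('wrist')[:,:,::-1],(768,576)))
m=camera_model('wrist')
"
```

```text
t [-1.7 -2.8 96.5] a [ 0.1 -0.2 -0.1] pos [562.1 -81.9 278.5] F [ 0.9  0.8 -0.1] t 2.2
```

View pics/w1.png

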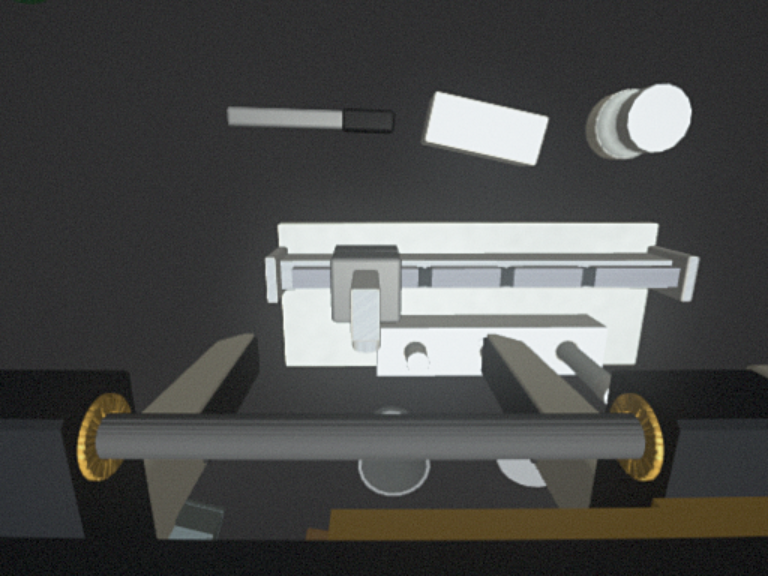

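In the wrist view the handle's top face is centred near (365,319). The stand is square to the jaws, and the notches are at x = 424, 507 and 588, row 277.

```bash
python3 -c "
from h import *
for p,z in (((365,319),142),((424,277),55),((507,277),55),((588,277),55)): print(at('wrist',p[0]/1.5,p[1]/1.5,z).round(1))
rel([564.3,-84,182],106.7)
"
```

```text
[566.2 -83.2]
[552.  -43.3]
[534.6  15. ]
[517.4  72.3]
t [-1.2 -2.9 97.7] a [ 0.1 -0.1 -0.1] pos [562.4 -81.6 279.7] F [ 0.3  0.2 -0.1] t 2.25
```

Call:
jog_arm(
  commands=[
    {"tx": -1, "ty": 0, "tz": 20, "ax": 0, "ay": 0, "az": 0},
    {"tx": -1, "ty": 0, "tz": 40, "ax": 0, "ay": 0, "az": 0},
    {"tx": -1, "ty": 0, "tz": 60, "ax": 0, "ay": 0, "az": 0},
    {"tx": -1, "ty": 0, "tz": 80, "ax": 0, "ay": 0, "az": 0},
    {"tx": -1, "ty": 0, "tz": 92, "ax": 0, "ay": 0, "az": 0},
    {"tx": -1, "ty": 0, "tz": 97, "ax": 0, "ay": 0, "az": 0},
    {"tx": -1, "ty": 0, "tz": 97, "ax": 0, "ay": 0, "az": 0},
    {"tx": -1, "ty": 0, "tz": 97, "ax": 0, "ay": 0, "az": 0},
  ],
)

```text
clock: 2.92
eef_pos: [564.5, -81.7, 184.2]
tcp_rot: [-0.145, 0.989, -0.0, 0.001]
contact_force: [-0.2, -0.4, 0.2]
opening: 0.995
finger_force: 0.0
```

```bash
python3 -c "
from h import *
rel([565.3,-83.6,182],106.7)"
```

```text
t [-0.3 -2.   2.2] a [-0.   0.1 -0.1] pos [564.5 -81.7 184.2] F [-0.2 -0.4  0.2] t 2.92
```

Call:
jog_arm(
  commands=[
    {"tx": 0, "ty": -2, "tz": 2, "ax": 0, "ay": 0, "az": 0},
    {"tx": 0, "ty": -2, "tz": 2, "ax": 0, "ay": 0, "az": 0},
    {"tx": 0, "ty": -2, "tz": 2, "ax": 0, "ay": 0, "az": 0},
    {"tx": 0, "ty": -2, "tz": 2, "ax": 0, "ay": 0, "az": 0},
    {"tx": 0, "ty": -2, "tz": 2, "ax": 0, "ay": 0, "az": 0},
    {"tx": 0, "ty": -2, "tz": 2, "ax": 0, "ay": 0, "az": 0},
    {"tx": 0, "ty": -2, "tz": 2, "ax": 0, "ay": 0, "az": 0},
    {"tx": 0, "ty": -2, "tz": 2, "ax": 0, "ay": 0, "az": 0},
  ],
  jaw=0,
  squeeze=25,
)

```text
clock: 3.58
eef_pos: [564.6, -84.0, 180.9]
tcp_rot: [-0.144, 0.99, 0.0, -0.0]
contact_force: [0.5, 1.4, -0.8]
opening: 0.475
finger_force: 0.0
```

Call:
jog_arm(
  commands=[
    {"tx": 0, "ty": 0, "tz": 0, "ax": 0, "ay": 0, "az": 0},
    {"tx": 0, "ty": 0, "tz": 0, "ax": 0, "ay": 0, "az": 0},
    {"tx": 0, "ty": 0, "tz": 0, "ax": 0, "ay": 0, "az": 0},
    {"tx": 0, "ty": 0, "tz": 0, "ax": 0, "ay": 0, "az": 0},
    {"tx": 0, "ty": 0, "tz": 0, "ax": 0, "ay": 0, "az": 0},
    {"tx": 0, "ty": 0, "tz": 0, "ax": 0, "ay": 0, "az": 0},
  ],
)

```text
clock: 4.08
eef_pos: [564.6, -83.9, 180.9]
tcp_rot: [-0.144, 0.99, -0.0, -0.0]
contact_force: [-0.3, -0.6, -0.8]
opening: 0.173
finger_force: 25.0
```

```bash
python3 -c "
from h import *
rel([517.3,72.1,182],106.7)"
```

```text
t [  0.7 163.1  -1.1] a [-0.  -0.  -0.1] pos [564.6 -83.9 180.9] F [-0.3 -0.6 -0.8] t 4.08
```

Call:
jog_arm(
  commands=[
    {"tx": 0, "ty": 12, "tz": 0, "ax": 0, "ay": 0, "az": 0},
    {"tx": 0, "ty": 24, "tz": 0, "ax": 0, "ay": 0, "az": 0},
    {"tx": 0, "ty": 36, "tz": 0, "ax": 0, "ay": 0, "az": 0},
    {"tx": 0, "ty": 48, "tz": 0, "ax": 0, "ay": 0, "az": 0},
    {"tx": 0, "ty": 60, "tz": 0, "ax": 0, "ay": 0, "az": 0},
    {"tx": 0, "ty": 70, "tz": 0, "ax": 0, "ay": 0, "az": 0},
    {"tx": 0, "ty": 76, "tz": 0, "ax": 0, "ay": 0, "az": 0},
    {"tx": 0, "ty": 76, "tz": 0, "ax": 0, "ay": 0, "az": 0},
  ],
)

```text
clock: 4.75
eef_pos: [542.6, -10.5, 180.9]
tcp_rot: [-0.145, 0.989, -0.0, -0.0]
contact_force: [-1.0, 1.4, 0.3]
opening: 0.17
finger_force: 25.0
```

```bash
python3 -c "
from h import *
rel([517.3,72.1,181],106.7)"
```

```text
t [ 0.6 86.3 -0.1] a [ 0.  -0.  -0.1] pos [542.6 -10.5 180.9] F [-1.   1.4  0.3] t 4.75
```

Call:
jog_arm(
  commands=[
    {"tx": 0, "ty": 12, "tz": 0, "ax": 0, "ay": 0, "az": 0},
    {"tx": 0, "ty": 24, "tz": 0, "ax": 0, "ay": 0, "az": 0},
    {"tx": 0, "ty": 36, "tz": 0, "ax": 0, "ay": 0, "az": 0},
    {"tx": 0, "ty": 48, "tz": 0, "ax": 0, "ay": 0, "az": 0},
    {"tx": 0, "ty": 60, "tz": 0, "ax": 0, "ay": 0, "az": 0},
    {"tx": 0, "ty": 70, "tz": 0, "ax": 0, "ay": 0, "az": 0},
    {"tx": 0, "ty": 76, "tz": 0, "ax": 0, "ay": 0, "az": 0},
    {"tx": 0, "ty": 76, "tz": 0, "ax": 0, "ay": 0, "az": 0},
  ],
)

```text
clock: 5.42
eef_pos: [520.8, 62.2, 180.9]
tcp_rot: [-0.145, 0.989, 0.0, -0.0]
contact_force: [-2.7, 0.8, 1.5]
opening: 0.173
finger_force: 25.0
```

```bash
cat > p.py <<'E'
from h import *
s=status.state();e=np.array([-.2874,.9578])
print("s %.2f (want -79.5)"%(e@s['eef_pos'][:2]),"Fy %.2f"%(e@s['contact_force'][:2]),"M",s['moment'].round(2),"clk",round(s['clock'],2))
E
python3 p.py; python3 -c "
from h import *
rel([517.3,72.1,181],106.7)"
```

```text
s -90.05 (want -79.5) Fy 1.59 M [0.24 0.39 0.01] clk 5.42
t [ 0.5 10.4 -0.1] a [ 0.  -0.  -0.1] pos [520.8  62.2 180.9] F [-2.7  0.8  1.5] t 5.42
```

Call:
jog_arm(
  commands=[
    {"tx": 0, "ty": 3, "tz": 0, "ax": 0, "ay": 0, "az": 0},
    {"tx": 0, "ty": 3, "tz": 0, "ax": 0, "ay": 0, "az": 0},
    {"tx": 0, "ty": 3, "tz": 0, "ax": 0, "ay": 0, "az": 0},
    {"tx": 0, "ty": 3, "tz": 0, "ax": 0, "ay": 0, "az": 0},
  ],
)

```text
clock: 5.75
eef_pos: [520.1, 64.6, 180.9]
tcp_rot: [-0.144, 0.99, 0.0, -0.0]
contact_force: [-4.7, -0.0, 2.3]
opening: 0.171
finger_force: 25.0
```

Call:
jog_arm(
  commands=[
    {"tx": 0, "ty": 1.5, "tz": 0, "ax": 0, "ay": 0, "az": 0},
    {"tx": 0, "ty": 1.5, "tz": 0, "ax": 0, "ay": 0, "az": 0},
    {"tx": 0, "ty": 1.5, "tz": 0, "ax": 0, "ay": 0, "az": 0},
    {"tx": 0, "ty": 1.5, "tz": 0, "ax": 0, "ay": 0, "az": 0},
  ],
)

```text
clock: 6.08
eef_pos: [519.7, 66.0, 180.9]
tcp_rot: [-0.144, 0.99, 0.0, -0.0]
contact_force: [-5.1, -0.6, 2.5]
opening: 0.172
finger_force: 25.0
```

Call:
jog_arm(
  commands=[
    {"tx": 0, "ty": 1.5, "tz": 0, "ax": 0, "ay": 0, "az": 0},
    {"tx": 0, "ty": 1.5, "tz": 0, "ax": 0, "ay": 0, "az": 0},
    {"tx": 0, "ty": 1.5, "tz": 0, "ax": 0, "ay": 0, "az": 0},
    {"tx": 0, "ty": 1.5, "tz": 0, "ax": 0, "ay": 0, "az": 0},
  ],
)

```text
clock: 6.42
eef_pos: [519.2, 67.7, 180.9]
tcp_rot: [-0.144, 0.99, 0.0, -0.0]
contact_force: [-6.0, 0.2, 3.6]
opening: 0.172
finger_force: 25.0
```

Call:
jog_arm(
  commands=[
    {"tx": 0, "ty": 1.5, "tz": 0, "ax": 0, "ay": 0, "az": 0},
    {"tx": 0, "ty": 1.5, "tz": 0, "ax": 0, "ay": 0, "az": 0},
    {"tx": 0, "ty": 1.5, "tz": 0, "ax": 0, "ay": 0, "az": 0},
    {"tx": 0, "ty": 1.5, "tz": 0, "ax": 0, "ay": 0, "az": 0},
  ],
)

```text
clock: 6.75
eef_pos: [518.6, 69.7, 180.9]
tcp_rot: [-0.145, 0.99, 0.001, -0.0]
contact_force: [-7.0, 3.6, 4.2]
opening: 0.172
finger_force: 25.0
```

Call:
jog_arm(
  commands=[
    {"tx": 0, "ty": 1.5, "tz": 0, "ax": 0, "ay": 0, "az": 0},
    {"tx": 0, "ty": 1.5, "tz": 0, "ax": 0, "ay": 0, "az": 0},
    {"tx": 0, "ty": 1.5, "tz": 0, "ax": 0, "ay": 0, "az": 0},
    {"tx": 0, "ty": 1.5, "tz": 0, "ax": 0, "ay": 0, "az": 0},
  ],
)

```text
clock: 7.08
eef_pos: [518.1, 71.4, 180.9]
tcp_rot: [-0.145, 0.989, 0.001, -0.0]
contact_force: [-5.9, 5.2, 4.4]
opening: 0.174
finger_force: 25.0
```

```bash
python3 p.py
```

```text
s -80.53 (want -79.5) Fy 6.63 M [0.52 1.12 0.08] clk 7.08
```

Call:
jog_arm(
  commands=[
    {"tx": 0.4, "ty": 1, "tz": 0, "ax": 0, "ay": 0, "az": 0},
    {"tx": 0.4, "ty": 1, "tz": 0, "ax": 0, "ay": 0, "az": 0},
    {"tx": 0.4, "ty": 1, "tz": 0, "ax": 0, "ay": 0, "az": 0},
    {"tx": 0.4, "ty": 1, "tz": 0, "ax": 0, "ay": 0, "az": 0},
  ],
)

```text
clock: 7.42
eef_pos: [517.9, 71.7, 180.9]
tcp_rot: [-0.144, 0.99, 0.001, -0.0]
contact_force: [-3.9, 4.0, 1.6]
opening: 0.171
finger_force: 25.0
```

Call:
jog_arm(
  commands=[
    {"tx": 0.4, "ty": 1, "tz": 0, "ax": 0, "ay": 0, "az": 0},
    {"tx": 0.4, "ty": 1, "tz": 0, "ax": 0, "ay": 0, "az": 0},
    {"tx": 0.4, "ty": 1, "tz": 0, "ax": 0, "ay": 0, "az": 0},
    {"tx": 0.4, "ty": 1, "tz": 0, "ax": 0, "ay": 0, "az": 0},
  ],
)

```text
clock: 7.75
eef_pos: [517.7, 72.1, 180.9]
tcp_rot: [-0.144, 0.99, 0.0, 0.0]
contact_force: [2.2, 2.2, -3.0]
opening: 0.165
finger_force: 25.0
```

```bash
python3 p.py
```

```text
s -79.76 (want -79.5) Fy 1.51 M [ 0.34 -0.32  0.11] clk 7.75
```

Call:
jog_arm(
  commands=[
    {"tx": 0, "ty": 1, "tz": 0, "ax": 0, "ay": 0, "az": 0},
    {"tx": 0, "ty": 1, "tz": 0, "ax": 0, "ay": 0, "az": 0},
    {"tx": 0, "ty": 1, "tz": 0, "ax": 0, "ay": 0, "az": 0},
    {"tx": 0, "ty": 1, "tz": 0, "ax": 0, "ay": 0, "az": 0},
  ],
)

```text
clock: 8.08
eef_pos: [517.5, 72.5, 180.9]
tcp_rot: [-0.144, 0.99, -0.0, 0.001]
contact_force: [5.3, -1.7, -4.8]
opening: 0.172
finger_force: 25.0
```

```bash
python3 p.py
```

```text
s -79.29 (want -79.5) Fy -3.15 M [-0.12 -0.65  0.04] clk 8.08
```

Call:
jog_arm(
  commands=[
    {"tx": 0, "ty": 1, "tz": 0, "ax": 0, "ay": 0, "az": 0},
    {"tx": 0, "ty": 1, "tz": 0, "ax": 0, "ay": 0, "az": 0},
    {"tx": 0, "ty": 1, "tz": 0, "ax": 0, "ay": 0, "az": 0},
    {"tx": 0, "ty": 1, "tz": 0, "ax": 0, "ay": 0, "az": 0},
  ],
)

```text
clock: 8.42
eef_pos: [517.3, 73.0, 180.9]
tcp_rot: [-0.144, 0.99, -0.001, 0.001]
contact_force: [5.9, -4.8, -5.9]
opening: 0.17
finger_force: 25.0
```

```bash
python3 p.py
```

```text
s -78.72 (want -79.5) Fy -6.27 M [-0.46 -0.75  0.15] clk 8.42
```

The force along the rail changes sign at s ≈ -79.6, which matches the notch position seen in the pictures. I'm stepping back to that centre.

Call:
jog_arm(
  commands=[
    {"tx": -0.3, "ty": -1.7, "tz": 0, "ax": 0, "ay": 0, "az": 0},
    {"tx": -0.3, "ty": -1.7, "tz": 0, "ax": 0, "ay": 0, "az": 0},
    {"tx": -0.3, "ty": -1.7, "tz": 0, "ax": 0, "ay": 0, "az": 0},
    {"tx": -0.3, "ty": -1.7, "tz": 0, "ax": 0, "ay": 0, "az": 0},
    {"tx": -0.3, "ty": -1.7, "tz": 0, "ax": 0, "ay": 0, "az": 0},
    {"tx": -0.3, "ty": -1.7, "tz": 0, "ax": 0, "ay": 0, "az": 0},
  ],
)

```text
clock: 8.92
eef_pos: [517.6, 72.2, 180.9]
tcp_rot: [-0.144, 0.99, -0.0, 0.0]
contact_force: [4.5, -1.9, -5.5]
opening: 0.168
finger_force: 25.0
```

```bash
python3 p.py; python3 -c "
from workcell import *
import cv2
from h import *
cv2.imwrite('pics/f.png',cv2.resize(capture('scene')[150:255,195:325,::-1],None,fx=5.7,fy=5.7,interpolation=cv2.INTER_CUBIC)[:600,:800])"; python3 p.py
```

```text
s -79.57 (want -79.5) Fy -3.07 M [-0.24 -0.73  0.03] clk 8.92
s -79.53 (want -79.5) Fy -3.99 M [-0.26 -0.73  0.05] clk 8.97
```

View pics/f.png

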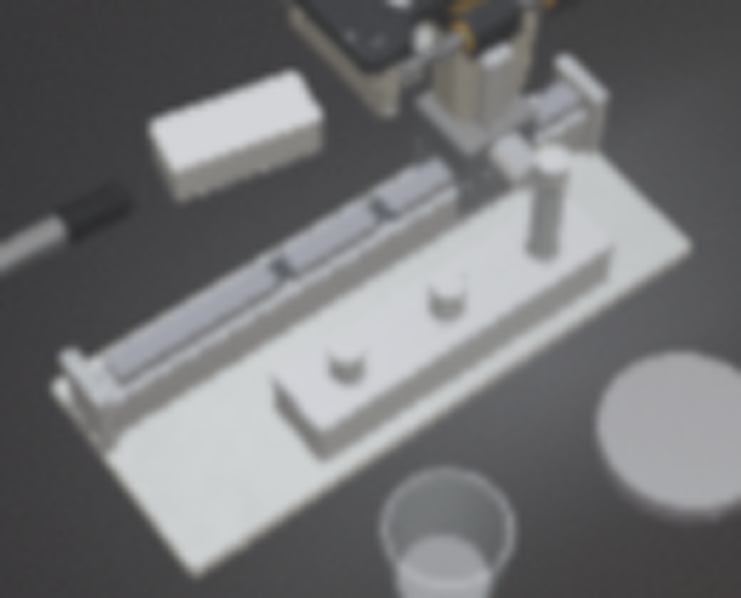

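The head now sits in front of the tall tube (handle near (480,80), tube at (550,190)), and all the tubes are upright. A little force along the rail remains, so I'm relieving it.

Call:
jog_arm(
  commands=[
    {"tx": -0.4, "ty": -0.6, "tz": 0, "ax": 0, "ay": 0, "az": 0},
    {"tx": -0.4, "ty": -0.6, "tz": 0, "ax": 0, "ay": 0, "az": 0},
    {"tx": -0.4, "ty": -0.6, "tz": 0, "ax": 0, "ay": 0, "az": 0},
    {"tx": -0.4, "ty": -0.6, "tz": 0, "ax": 0, "ay": 0, "az": 0},
    {"tx": -0.4, "ty": -0.6, "tz": 0, "ax": 0, "ay": 0, "az": 0},
    {"tx": -0.4, "ty": -0.6, "tz": 0, "ax": 0, "ay": 0, "az": 0},
  ],
)

```text
clock: 9.47
eef_pos: [517.8, 72.2, 180.9]
tcp_rot: [-0.144, 0.99, 0.0, -0.0]
contact_force: [-1.9, 2.2, -0.9]
opening: 0.171
finger_force: 25.0
```

```bash
python3 p.py
```

```text
s -79.69 (want -79.5) Fy 2.66 M [0.27 0.09 0.01] clk 9.47
```

Call:
jog_arm(
  commands=[
    {"tx": 0, "ty": 0.2, "tz": 0, "ax": 0, "ay": 0, "az": 0},
    {"tx": 0, "ty": 0.2, "tz": 0, "ax": 0, "ay": 0, "az": 0},
    {"tx": 0, "ty": 0.2, "tz": 0, "ax": 0, "ay": 0, "az": 0},
    {"tx": 0, "ty": 0.2, "tz": 0, "ax": 0, "ay": 0, "az": 0},
    {"tx": 0, "ty": 0.2, "tz": 0, "ax": 0, "ay": 0, "az": 0},
    {"tx": 0, "ty": 0.2, "tz": 0, "ax": 0, "ay": 0, "az": 0},
  ],
)

```text
clock: 9.97
eef_pos: [517.8, 72.2, 180.9]
tcp_rot: [-0.144, 0.99, 0.0, -0.0]
contact_force: [-3.0, 0.8, 1.1]
opening: 0.168
finger_force: 25.0
```

```bash
python3 p.py; python3 -c "
from workcell import order
print(order.sign_off())"
```

```text
s -79.69 (want -79.5) Fy 1.62 M [0.28 0.47 0.06] clk 9.97
the job is handed in; nothing more can be done
None
```

I handed the job in at about 10 s: the head is held still at the tall tube with a 25 N grip, the ball seated in that notch judging by the force along the rail, and the tubes standing upright in the last picture; the sign-off gave no verdict.

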